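# Clamp a label roll with a travelling knob

## Robot

A 6-joint arm with a two-finger parallel gripper is mounted at the origin on a cart in front of the work surface, level with it; the furniture and walls round the work are solid. World frame = base frame: x ahead of the robot, y to its left, z up, the work surface at z = 0. Lengths are in m, angles in rad, forces in N, time in s.
With the tool pointing down it reaches from about 0.3 to 0.775 m from the base axis. Payload 14.6 kg.
Tool frame: the origin (TCP) lies between the finger pads, 19 mm behind the fingertips; this is the grasp point; z points along the fingers, y is the line along which they close (so a half turn about z gives the same grasp; the last joint's range is limited). The gripper opens to 94 mm and grips with 3 to 60 N. Pads are 16 mm wide; open, the fingers measure 119 mm over their backs; the gripper's body (75 mm by 177 mm) begins 78 mm behind the grasp point.
Start: joints at [-1.288, 0.3, 1.521, -0, 1.321, -0.067], TCP at [0.188, -0.517, 0.224] pointing down, gripper open.
Joint ranges: [-3.03, 3.03], [-0.79, 2.21], [0.23, 2.52], [-1.04, 4.18], [0, 3.07], [-2.55, 2.55]. Speed limits (rad/s): [2.22, 2.22, 2.57, 3.14, 3.14, 3.14].

## Interface

Orientations are given as [roll, pitch, yaw] about the fixed x, y, z axes, in that order (R = Rz(yaw) Ry(pitch) Rx(roll)).
In Python, from station import ctrl, cams gives the robot as it stands. The module is installed in compiled form; this text tells all that it offers.
- The arm moves only by the tool arm_command, never from a script. Its argument "plan" is a list that holds one entry, the list of rows, each a list of 7 numbers: the shift along the tool's x, y, z in mm, then the turn, a rotation vector about the tool's x, y, z in rad, then the closure, from -1 (fully open) to 1 (shut). A call has 1 to 12 rows; each row is the pose to reach, as a shift and turn from the pose commanded when the call began, along the tool's axes at that moment; what a row does not reach only later rows make up. A row lasts 1/10 s, in which the tool goes at most 50 mm and 8.59 degrees, less where a joint would pass 70% of its speed; a pose out of reach is approached as far as the arm can. A call with a gripper value outside its range is refused whole. The fingers move at their own pace and stop on an object; "squeeze" is the grip in N (left out, the last holds). Time passes only in rows, so rows that repeat a pose let the fingers close. It gives the time, the measured TCP pose, the force, the opening and the grip force at its end, in the units of the state.
- ctrl.get_obs(): the state, without advancing time (a new reading comes with each control period).
- cams.camera(name): name is "side" or "top" or "wrist"; returns (picture, depth): 400x640x3 uint8, blue, green, red; 400x640 float32, m along the optical axis (not along the pixel's ray), 0 where there is no reading.
- cams.camera_info(name): a dict with "fx", "fy", "cx", "cy" (pixels), "world_to_cam" (4x4, takes a point from world to camera coordinates). Camera axes: x right, y down, z forward; pixel columns grow to the right and rows downward; lengths in m; the calibration is good to about 2 mm. The wrist camera is an equidistant fisheye: a pixel r from the principal point sees the ray r / f radians off the axis. A picture is of the moment at which its call begins: read the wrist's pose just before it. camera_info takes no time and is no camera call; for the wrist camera it gives the pose at the moment of the call.
- ctrl.hand_in(): hands the job in; it is judged then, once.
The state is a dict: "time_s": time; "qpos": joint angles; "joint_vel": joint speeds; "tau": joint torques, N m; "ee_pos": TCP position; "eef_rot": TCP orientation; "force": force on the tool from outside, world axes, zero at the start; "moment": the same for the moment, N m; "grip_width": finger opening in m; "grip_force": force on a finger pad.
Only numpy, scipy, OpenCV 4.12 (cv2) and the standard library are available. Lean on these libraries where they do the work, as an engineer would, in place of code of your own. Each camera call takes 0.05 s, during which the arm holds its last target. There are 200 camera calls.

## Task

Stand the smaller of the two label rolls on the near part of the desk on the bed of the roll clamp, snug in the V stop, and let it go. Then turn the knob on the carriage clockwise, following it as it travels along, until the sprung pad holds the roll in the V with about 11 newtons; never press the roll with more than 20 newtons. Work the carriage by its knob only, and leave the larger roll where it stands.

Things in the scene. Friction and masses are not known exactly. Their poses are not given: they have to be found in the camera images.
- roll_clamp: Fixed desk clamp for label rolls: grey bed plate 250 x 110 mm, its top 8 mm above the table. Origin at table height on the mid-line (y = 0); the carriage slides along local +x, plate from x = -115 to +135 mm, V stop at the +x end. Between V and carriage the bed is bare; guide rails 15 mm high lie under the carriage.
- v_seat (a point): Centre of the small roll's underside when seated: on the bed top (z = 8 mm), x = 72 mm of the clamp, same axes. The V stop has two upright rubber faces at 45 degrees opening to -x, imaginary apex 43 mm ahead of this point, 40 mm high from the table, arms ending 13 mm ahead of this point and 28 mm to either side.
- carriage: Carriage: block, knob and, on its +x side, a ram with sprung flat pad 44 mm wide, 14 to 38 mm above table. Origin at table height under the knob, axes as the clamp; starts at clamp x = -36 mm. The ram setting is not known: pad face 55 to 63 mm ahead of the origin, 16 to 24 mm short of a seated roll. Pad spring 3.5 N/mm, 8 mm. Stays where left; a straight push under 20 N does not move it.
- carriage_block: The aluminium block of the carriage, 60 x 64 mm, top 36 mm above the table, same origin and axes as the carriage. Not to be pushed.
- knob_grip (a point): On the knob's vertical axis, 64 mm above table, where the TCP grips from above. Black upright bar 42 mm long (point x), 13 thick (point y), 42 to 70 mm above table, on a 36 mm disc; starts along the clamp's x. Clockwise from above drives carriage and knob 8 mm per rad to the V. It has 0.15 N m of friction; each newton of pad force adds 0.008 N m (0.22 N m per rad past touch). Regrip at will.
- small_roll: The smaller white label roll, 60 mm diameter, 40 mm high, standing upright, about 0.11 kg, origin at the centre of its underside, z up; loose on the table.
- large_roll: The larger white label roll, 72 mm diameter, 58 mm high, standing; origin at the centre of its underside. Stays where it is.
Things that resemble listed ones, but are neither listed nor needed, are in the scene too. What is shaped like the small_roll but green, pink or red is not meant.

How it is judged:
By the outcome, as a careful person would: the job done as asked, in the order asked, and still so for the second after the job is handed in, with the robot touching nothing.
It also fails if it takes over 72 s, if anything falls off the work surface, if the arm or the gripper's body presses on something with over 40 N, if the wrist force passes 120 N, or if a joint passes its speed limit or range.

## Working session

There is one attempt and no reset: what is moved stays moved. The work goes in short steps, Python scripts to look and compute and a tool call to move; the robot and the scene stay as the last step left them, time stands still between calls to the robot, and variables do not carry over. Pictures are saved under pics/ and viewed, at most 10 in all, crops included, and the job is handed in when it is done.

Besides the shell and the picture viewer there is one more tool, called as a command line: name --argument value ..., lists and objects as JSON in quotes. arm_command: Moves the arm, as the interface text tells. Its arguments: {"type":"object","properties":{"plan":{"type":"array"},"squeeze":{"type":"number"}},"required":["plan"]}

```bash
mkdir -p pics; cat > h.py <<'E'
import numpy as np, cv2
from station import ctrl, cams
def grab(n):
    i=cams.camera_info(n); p,d=cams.camera(n); return i,p,d
def cloud(i,d):
    v,u=np.mgrid[:400,:640]; 
    X=np.stack([(u-i['cx'])/i['fx']*d,(v-i['cy'])/i['fy']*d,d,np.ones_like(d)],-1)
    return (X@np.linalg.inv(i['world_to_cam']).T)[...,:3]
E
python3 - <<'E'
from h import *
o=ctrl.get_obs();print(o)
for n in('top','side'):
    i,p,d=grab(n);print(n,i)
    np.savez(f'{n}0.npz',p=p,d=d,**i); cv2.imwrite(f'pics/{n}0.png',p)
E
```

```text
{'time_s': 0.0, 'qpos': array([-1.28763970e+00,  3.00475635e-01,  1.52159362e+00, -2.47604685e-05,
        1.32068478e+00, -6.65978551e-02]), 'joint_vel': array([-1.91144434e-04,  1.12449539e-03, -1.84334777e-05, -1.20702351e-04,
       -3.77900226e-04,  8.28945385e-04]), 'tau': array([-3.56851167e-03, -5.31807232e+01, -3.52739775e+01,  7.06488127e-02,
        2.42927636e-02, -9.69820371e-05]), 'ee_pos': array([ 0.18839156, -0.51647009,  0.22367852]), 'eef_rot': array([-3.14043225e+00, -5.33587352e-05,  3.49760596e-01]), 'force': array([-0.68716997,  0.38256987, -0.11503004]), 'moment': array([-0.02588249,  0.00280236,  0.00688765]), 'grip_force': 0.0, 'grip_width': 0.0939564172395881}
top {'fx': 463.197078942823, 'fy': 463.197078942823, 'cx': 331.68678337253334, 'cy': 198.71627194603656, 'world_to_cam': array([[-1.39630309e-02, -9.99900949e-01, -1.76800926e-03,
        -8.37837402e-02],
       [-9.85515016e-01,  1.40609705e-02, -1.69004270e-01,
         6.40824851e-01],
       [ 1.69012390e-01, -6.17412166e-04, -9.85613733e-01,
         1.18203266e+00],
       [ 0.00000000e+00,  0.00000000e+00,  0.00000000e+00,
         1.00000000e+00]])}
side {'fx': 474.70539857715806, 'fy': 474.70539857715806, 'cx': 318.99187718926305, 'cy': 194.2492202668122, 'world_to_cam': array([[-0.97496871, -0.2222507 , -0.00637502,  0.61130291],
       [-0.10350301,  0.47904944, -0.87166436,  0.18015763],
       [ 0.19678196, -0.84918564, -0.49006184,  0.80586857],
       [ 0.        ,  0.        ,  0.        ,  1.        ]])}
```

View pics/top0.png

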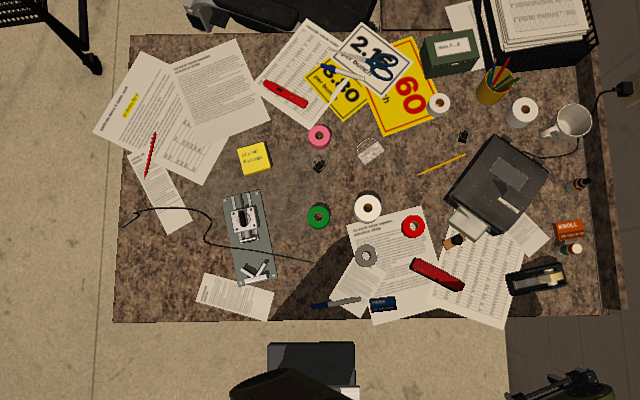

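View pics/side0.png

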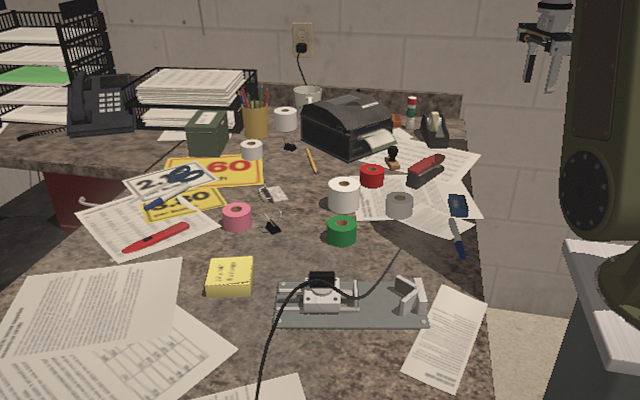

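Top view: the clamp is at (250,238), V at (257,270) and knob at (245,215). White roll candidates are (367,207), (366,255) in shadow, (440,103) and (525,110). The last two are on the far part of the desk. Green (319,216), red (413,226) and pink (319,136) are ruled out. I'll measure the sizes and check the colour in an enlarged crop.

```bash
python3 - <<'E'
from h import *
for n in('top','side'):
    z=np.load(n+'0.npz'); C=cloud(z,z['d']); p=z['p']
    if n=='top':
        print('h',np.median(C[300:310,130:250,2]))
        for (u,v) in [(367,207),(366,255),(440,103),(525,110),(319,216)]:
            c=C[v-22:v+22,u-22:u+22].reshape(-1,3); q=p[v-22:v+22,u-22:u+22].reshape(-1,3); zt=np.percentile(c[:,2],[85,97])
            m=(c[:,2]>0.03)&(c[:,2]<.1)
            zt=np.median(c[c[:,2]>np.percentile(c[m][:,2],60)][:,2]); t=abs(c[:,2]-zt)<.004
            (x,y),r=cv2.minEnclosingCircle((c[t][:,:2]*1000).astype(np.float32))
            print((u,v),'ztop',zt.round(4),'c',x,y,'r',r,t.sum(),q[t].mean(0))
a=np.load('top0.npz')['p']; s=np.load('side0.npz')['p']
A=cv2.resize(a[180:290,205:435],None,fx=3.4,fy=3.4,interpolation=2)
cv2.imwrite('pics/c1.png',A)
E
```

```text
h 0.0013065234382931834
(367, 207) ztop 0.0605 c 614.2493286132812 -186.56564331054688 r 36.016422271728516 415 [183.38313253 208.57831325 225.3686747 ]
(366, 255) ztop 0.0426 c 489.648193359375 -181.1748046875 r 29.830425262451172 271 [ 83.21402214  97.94833948 108.69741697]
(440, 103) ztop 0.0424 c 911.4002685546875 -396.8499755859375 r 30.86857032775879 233 [158.7167382  184.08583691 202.7639485 ]
(525, 110) ztop 0.0601 c 896.7684936523438 -615.8885498046875 r 54.22407913208008 372 [156.01344086 180.09946237 196.83602151]
(319, 216) ztop 0.0429 c 594.8719482421875 -54.67816162109375 r 29.658767700195312 265 [ 33.09056604 119.13584906  20.13584906]
```

View pics/c1.png

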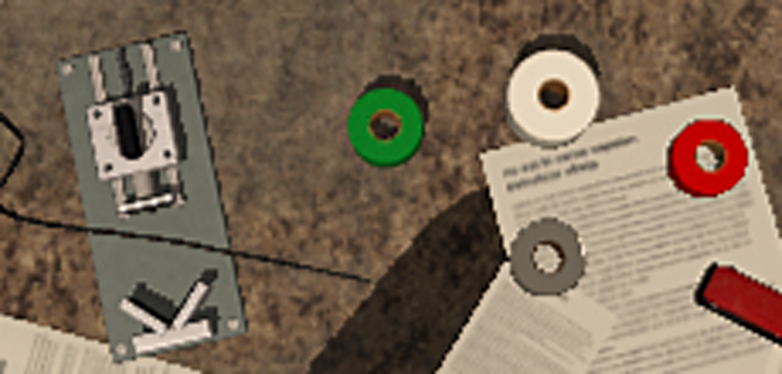

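The (366,255) roll has r=30 and h=40, and it is the only small roll without a colour on the near desk. It looks grey, but its hue matches the white roll and it sits where the arm's shadow falls (the paper decals don't take shadow). I'll recheck its colour once the arm has moved. Next I'll locate the clamp.

```bash
cat >> h.py <<'E'
def onplane(i,u,v,z):
    M=np.array(i['world_to_cam']); R,t=M[:3,:3],M[:3,3]; c=-R.T@t
    r=np.stack([(np.asarray(u)-i['cx'])/i['fx'],(np.asarray(v)-i['cy'])/i['fy'],np.ones(np.shape(u))],-1)@R
    return c+r*((z-c[2])/r[...,2])[...,None]
def pix(i,X):
    c=np.asarray(X)@np.array(i['world_to_cam'])[:3,:3].T+np.array(i['world_to_cam'])[:3,3]
    return c[...,:2]/c[...,2:]*i['fx']+[i['cx'],i['cy']]
E
python3 - <<'E'
from h import *
z=np.load('top0.npz'); p=z['p'].astype(int); C=cloud(z,z['d'])
sub=np.zeros((400,640),bool); sub[180:295,205:290]=1
print(p[245,258],p[255,240],p[230,225],p[190,230])
b,g,r=p[...,0],p[...,1],p[...,2]
m=sub&(b-r>-8)&(b>70)&(abs(C[...,2]-.0095)<.012)
n,l,s,_=cv2.connectedComponentsWithStats(m.astype(np.uint8)); 
m=m&(s[l,4]>60)&(l>0); v,u=np.nonzero(m)
P=onplane(z,u,v,.008)
rc=cv2.minAreaRect((P[:,:2]*1000).astype(np.float32)); print(m.sum(),rc, cv2.boxPoints(rc))
# knob top points
c=C[180:295,205:290].reshape(-1,3); 
for lo,hi in((.055,.085),(.030,.0395)):
    k=c[(c[:,2]>lo)&(c[:,2]<hi)]; print(lo,len(k),k.mean(0), cv2.minAreaRect((k[:,:2]*1000).astype(np.float32)))
A=cv2.resize(np.where(m[...,None],[0,0,255],p).astype(np.uint8)[180:290,205:300],None,fx=5,fy=5,interpolation=0); cv2.imwrite('pics/m1.png',A)
E
```

```text
[ 95 109 109] [ 96 109 110] [48 65 89] [ 80  99 118]
0 ((0.0, 0.0), (0.0, 0.0), 0.0) [[0. 0.]
 [0. 0.]
 [0. 0.]
 [0. 0.]]
0.055 134 [0.56765117 0.1547537  0.0692855 ] ((552.1336669921875, 155.63262939453125), (53.688385009765625, 112.2480697631836), 58.25202560424805)
0.03 530 [0.54351149 0.13420886 0.03624932] ((522.6094360351562, 131.97174072265625), (197.87368774414062, 66.48640441894531), 12.004813194274902)
```

View pics/m1.png

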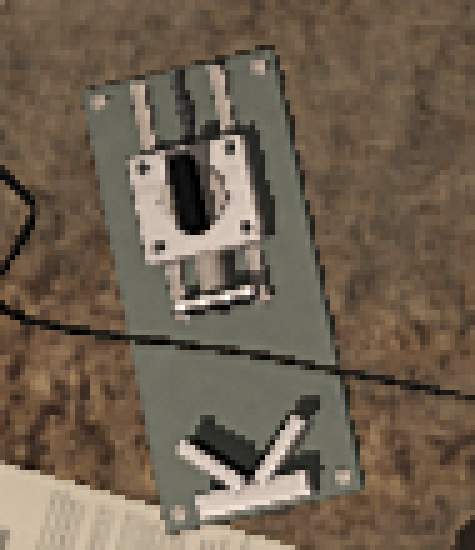

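The crop shows the plate corners at about (85,90), (272,47), (362,490) and (168,530), the knob bar at (188,190), and the V apex at (245,490). No mask pixels came out, so I'll fix the threshold.

```bash
python3 - <<'E'
from h import *
z=np.load('top0.npz'); p=z['p'].astype(int); C=cloud(z,z['d'])
sub=np.zeros((400,640),bool); sub[180:295,205:290]=1
b,g,r=p[...,0],p[...,1],p[...,2]
m=sub&(r-b<20)&(b>75)&(C[...,2]>.005)&(C[...,2]<.02)
n,l,s,_=cv2.connectedComponentsWithStats(m.astype(np.uint8)); 
m=m&(s[l,4]>60)&(l>0); v,u=np.nonzero(m)
P=onplane(z,u,v,.008)
rc=cv2.minAreaRect((P[:,:2]*1000).astype(np.float32)); print(m.sum(),rc, cv2.boxPoints(rc).round(1).tolist())
# corners from picture
cr=np.array([[87,90],[273,47],[363,490],[168,531]])/5+[205,180]-.4
Q=onplane(z,cr[:,0],cr[:,1],.008)*1000; print(Q[:,:2].round(1).tolist(), Q.mean(0), np.linalg.norm(np.diff(Q,axis=0),axis=1))
k=C[180:295,205:290].reshape(-1,3); q=p[180:295,205:290].reshape(-1,3)
for lo,hi,dk in((.062,.08,60),(.030,.0395,999)):
    s=k[(k[:,2]>lo)&(k[:,2]<hi)&(q.max(1)<dk)&(k[:,0]>.5)]; s=s[np.linalg.norm(s[:,:2]-np.median(s[:,:2],0),axis=1)<.06]
    print(len(s),np.median(s,0),cv2.minAreaRect((s[:,:2]*1000).astype(np.float32)))
mk=(q.max(1)<45); vv,uu=np.mgrid[180:295,205:290]
kk=(uu.ravel()>232)&(uu.ravel()<255)&(vv.ravel()>205)&(vv.ravel()<230)&mk
X=onplane(z,uu.ravel()[kk],vv.ravel()[kk],.07)*1000; print(kk.sum(),X.mean(0),cv2.minAreaRect(X[:,:2].astype(np.float32)))
E
```

```text
1834 ((544.7550048828125, 136.06802368164062), (247.77981567382812, 107.63347625732422), 12.08925724029541) [[412.29998779296875, 162.6999969482422], [434.8999938964844, 57.5], [677.2000122070312, 109.4000015258789], [654.5999755859375, 214.60000610351562]]
[[655.0, 211.3], [677.8, 108.4], [434.1, 56.9], [413.9, 161.5]] [545.21165682 134.53000484   8.        ] [105.39333592 249.12176577 106.56596937]
73 [0.58944697 0.14350693 0.07036841] ((590.1876831054688, 144.13282775878906), (40.654178619384766, 11.268660545349121), 10.41999340057373)
382 [0.5792487  0.13801158 0.03622195] ((576.2579345703125, 142.38470458984375), (88.51956939697266, 64.49691009521484), 11.694022178649902)
113 [593.3785087  140.46099675  70.        ] ((593.4331665039062, 135.07199096679688), (55.86281967163086, 57.378238677978516), 12.573740005493164)
```

```bash
cat >> h.py <<'E'
YAW=np.radians(-167.9); O=np.array([554.6,136.5])
RC=np.array([[np.cos(YAW),-np.sin(YAW)],[np.sin(YAW),np.cos(YAW)]])
def toclamp(P): return (np.asarray(P)[...,:2]-O)@RC
def fromclamp(P): return np.asarray(P)@RC.T+O
E
python3 - <<'E'
from h import *
z=np.load('top0.npz'); C=cloud(z,z['d'])
cr=np.array([[140,336],[200,345],[240,351],[280,357],[330,365]])/5+[205,180]-.4
for zz in(.008,.02,.04): print(zz,toclamp(onplane(z,cr[:,0],cr[:,1],zz)*1000).round(0).tolist())
for u,v in cr.round().astype(int): print((C[v-1:v+2,u,2]*1000).round(1),z['p'][v-1:v+2,u].sum(1))
# V top features: height>.03
m=(C[...,2]>.028)&(C[...,2]<.06); m[:255]=0;m[290:]=0;m[:,:230]=0;m[:,285:]=0
v,u=np.nonzero(m); P=toclamp(C[v,u]*1000); print(P.min(0),P.max(0)); 
for y in range(-40,41,5):
    k=abs(P[:,1]-y)<2.5; print(y,(P[k,0].min().round(0),P[k,0].max().round(0)) if k.any() else None)
print('seat',fromclamp([72,0]),'knob',fromclamp([-36,0]))
s=np.load('side0.npz'); print(pix(s,np.array([[*fromclamp([72,0])/1000,.008],[*fromclamp([-36,0])/1000,.07],[.4896,-.1812,.04],[*fromclamp([135,55])/1000,.008],[*fromclamp([-115,55])/1000,.008],[*fromclamp([135,-55])/1000,.008]])))
E
```

```text
0.008 [[26.0, -49.0], [38.0, -18.0], [47.0, 3.0], [55.0, 23.0], [65.0, 49.0]]
0.02 [[28.0, -47.0], [40.0, -16.0], [48.0, 4.0], [56.0, 25.0], [66.0, 50.0]]
0.04 [[30.0, -43.0], [42.0, -13.0], [50.0, 7.0], [57.0, 28.0], [68.0, 53.0]]
[ 9.9 68.1 63. ] [346 109  60]
[ 9.8 45.4 10.2] [332  90 291]
[ 9.7 36.6 13.5] [335  93 297]
[ 4.  33.5 28.1] [348 120  99]
[ 7.8 21.5 26.8] [377 122  96]
[ 87.71504332 -35.62413151] [131.12812565  33.19218766]
-40 None
-35 (np.float64(92.0), np.float64(94.0))
-30 (np.float64(88.0), np.float64(130.0))
-25 (np.float64(91.0), np.float64(131.0))
-20 (np.float64(94.0), np.float64(130.0))
-15 (np.float64(98.0), np.float64(131.0))
-10 (np.float64(105.0), np.float64(130.0))
-5 (np.float64(109.0), np.float64(131.0))
0 (np.float64(113.0), np.float64(129.0))
5 (np.float64(107.0), np.float64(130.0))
10 (np.float64(102.0), np.float64(131.0))
15 (np.float64(100.0), np.float64(130.0))
20 (np.float64(91.0), np.float64(131.0))
25 (np.float64(89.0), np.float64(130.0))
30 (np.float64(90.0), np.float64(125.0))
35 (np.float64(93.0), np.float64(94.0))
40 None
seat [484.19960695 121.40746347] knob [589.80019652 144.04626826]
[[386.0549851  302.58139748]
 [321.35238649 273.08741087]
 [398.67181189 197.82718746]
 [418.25728152 281.34026233]
 [277.36383682 280.85858926]
 [430.1198749  326.88184757]]
```

```bash
python3 - <<'E'
from h import *
s=np.load('side0.npz'); p=s['p']
cv2.imwrite('pics/c2.png',cv2.resize(p[180:350,240:450],None,fx=3.5,fy=3.5,interpolation=2))
C=cloud(s,s['d'])*1000
m=p[...,:].astype(int).sum(2)<110
for (u0,v0,u1,v1) in [(250,285,445,400)]:
  for v in range(240,400,6):
    us=[u for u in range(250,445) if m[v,u]]
    print(v,[(u,*C[v,u].round(0).astype(int)) for u in us[:1]+us[-1:]])
E
```

```text
240 []
246 []
252 []
258 []
264 []
270 []
276 [(310, np.int64(607), np.int64(152), np.int64(68)), (333, np.int64(570), np.int64(145), np.int64(68))]
282 [(304, np.int64(596), np.int64(227), np.int64(118)), (333, np.int64(570), np.int64(147), np.int64(57))]
288 [(295, np.int64(604), np.int64(248), np.int64(123)), (336, np.int64(551), np.int64(221), np.int64(110))]
294 [(292, np.int64(605), np.int64(257), np.int64(120)), (346, np.int64(535), np.int64(229), np.int64(109))]
300 []
306 [(282, np.int64(611), np.int64(286), np.int64(123)), (283, np.int64(609), np.int64(287), np.int64(124))]
312 [(279, np.int64(611), np.int64(297), np.int64(123)), (281, np.int64(609), np.int64(296), np.int64(122))]
318 [(276, np.int64(613), np.int64(307), np.int64(121)), (278, np.int64(610), np.int64(305), np.int64(120))]
324 [(275, np.int64(610), np.int64(318), np.int64(122)), (276, np.int64(610), np.int64(315), np.int64(119))]
330 [(271, np.int64(613), np.int64(328), np.int64(121)), (273, np.int64(611), np.int64(326), np.int64(119))]
336 [(269, np.int64(612), np.int64(337), np.int64(120)), (271, np.int64(6
[... 420 characters left out ...]
(264, np.int64(610), np.int64(364), np.int64(108))]
366 [(260, np.int64(612), np.int64(374), np.int64(109)), (262, np.int64(610), np.int64(373), np.int64(108))]
372 [(259, np.int64(611), np.int64(381), np.int64(107)), (261, np.int64(609), np.int64(379), np.int64(106))]
378 [(260, np.int64(608), np.int64(385), np.int64(103)), (260, np.int64(608), np.int64(385), np.int64(103))]
384 [(258, np.int64(609), np.int64(392), np.int64(101)), (259, np.int64(608), np.int64(391), np.int64(99))]
390 [(257, np.int64(608), np.int64(399), np.int64(99)), (258, np.int64(608), np.int64(396), np.int64(96))]
396 [(256, np.int64(608), np.int64(403), np.int64(94)), (257, np.int64(607), np.int64(401), np.int64(92))]
```

View pics/c2.png

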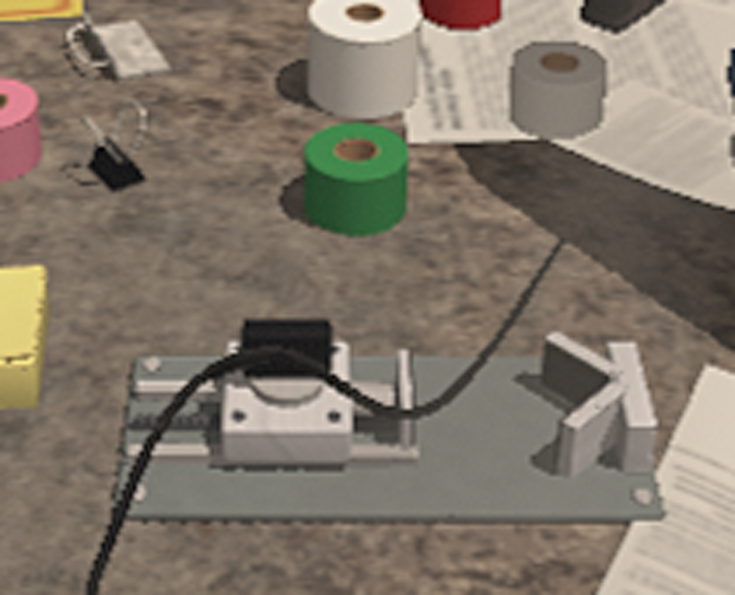

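The crop shows the small roll is shaded evenly, in the shadow zone, with a brown core like the white ones. A cable hangs in the air over the clamp, so I'll get its 3D course.

```bash
python3 - <<'E'
from h import *
s=np.load('side0.npz'); C=cloud(s,s['d'])*1000
for u in range(330,406,3):
    v=np.arange(240,302); g=s['p'][v,u].astype(int).sum(1)
    # nearest: depth local minimum
    d=s['d'][v,u]; k=[j for j in range(3,len(v)-3) if d[j]>0 and d[j]<min(d[j-3],d[j+3])-.02]
    if k: j=min(k,key=lambda j:d[j]-.5*(d[j-3]+d[j+3])); print(u,v[j],C[v[j],u].round(0),toclamp(C[v[j],u]).round(0))
t=np.load('top0.npz'); C=cloud(t,t['d'])*1000
print('top')
for u in range(122,314,8):
    v=np.arange(200,270); d=t['d'][v,u]; k=[j for j in range(2,len(v)-2) if d[j]>0 and d[j]<min(d[j-2],d[j+2])-.01 and t['p'][v[j],u].astype(int).sum()<140]
    if k: j=k[-1]; print(u,v[j],C[v[j],u].round(0))
E
```

```text
330 286 [561. 217. 109.] [-23. -78.]
333 288 [556. 221. 109.] [-19. -82.]
336 290 [550. 226. 111.] [-14. -88.]
339 291 [546. 227. 110.] [-10. -90.]
342 293 [541. 230. 111.] [ -6. -94.]
345 296 [536. 231. 107.] [ -2. -97.]
348 296 [532. 232. 109.] [  2. -98.]
351 298 [528. 230. 104.] [  6. -97.]
354 297 [524. 226. 103.] [ 11. -94.]
357 297 [521. 221.  99.] [ 15. -89.]
360 297 [518. 210.  90.] [ 21. -79.]
363 296 [515. 195.  80.] [ 26. -66.]
366 294 [513. 176.  68.] [ 33. -47.]
369 291 [511. 153.  55.] [ 39. -25.]
372 288 [508. 133.  45.] [46. -6.]
375 285 [505. 112.  34.] [53. 14.]
378 281 [502.  93.  28.] [61. 32.]
381 277 [498.  78.  25.] [67. 45.]
384 272 [495.  57.  21.] [75. 65.]
top
122 227 [577. 483.   9.]
130 222 [590. 461.  11.]
138 214 [608. 428.  41.]
146 210 [608. 381. 105.]
154 208 [611. 356. 117.]
162 208 [611. 335. 119.]
170 208 [610. 314. 122.]
178 208 [610. 294. 122.]
186 208 [609. 274. 122.]
194 210 [604. 253. 124.]
202 213 [597. 234. 118.]
210 244 [520. 217.  98.]
218 246 [515. 199.  89.]
226 247 [514. 183.  69.]
234 248 [512. 164.  60.]
242 249 [510. 145.  48.]
250 250 [507. 125.  42.]
258 251 [505. 106.  31.]
266 253 [499.  85.  25.]
274 254 [497.  64.  20.]
282 256 [491.  43.  19.]
290 257 [488.  22.  14.]
298 259 [483.   0.  16.]
```

The cable arcs over the clamp about 120 mm up at (600,250), then drops across the bed to (508,130,42). I'll keep it in mind and recheck it after moving. First I'll go above the roll.

```bash
cat >> h.py <<'E'
from scipy.spatial.transform import Rotation as Ro
def go(x,y,z,psi,base=None):
    "shift mm in tool axes and rotvec for target TCP (mm), tool down with yaw psi"
    o=ctrl.get_obs(); 
    p,e=(o['ee_pos']*1000,o['eef_rot']) if base is None else base
    R=Ro.from_euler('xyz',e); T=Ro.from_euler('xyz',[np.pi,0,psi])
    print('t',round(o['time_s'],2),'at',p.round(1),np.round(e,3),'shift',(R.inv().apply(np.array([x,y,z])-p)).round(1),'turn',(R.inv()*T).as_rotvec().round(3))
E
python3 -c "
from h import *
go(489.6,-181.2,160,.211)"
```

```text
t 0.1 at [ 188.4 -516.5  223.8] [-3.141 -0.     0.35 ] shift [ 397.8 -211.7   64. ] turn [-0.001  0.     0.139]
```

arm_command --plan '[[[40, -21, 0, 0, 0, 0.014, -1], [80, -42, 6, 0, 0, 0.028, -1], [120, -63, 13, 0, 0, 0.042, -1], [160, -85, 20, 0, 0, 0.056, -1], [200, -106, 27, 0, 0, 0.07, -1], [240, -127, 34, 0, 0, 0.084, -1], [280, -148, 41, 0, 0, 0.098, -1], [320, -169, 48, 0, 0, 0.112, -1], [360, -190, 56, 0, 0, 0.126, -1], [397.8, -211.7, 64, 0, 0, 0.139, -1], [397.8, -211.7, 64, 0, 0, 0.139, -1], [397.8, -211.7, 64, 0, 0, 0.139, -1]]]'

```text
time_s: 1.3
ee_pos: [0.4896, -0.1809, 0.1598]
eef_rot: [-3.141, 0.001, 0.213]
force: [-0.3, -0.2, 0.4]
grip_width: 0.094
grip_force: 0.0
```

```bash
python3 - <<'E'
from h import *
i,w,dw=grab('wrist'); np.savez('wr1.npz',p=w,d=dw,**i); print(i)
j,s,ds=grab('side'); np.savez('side1.npz',p=s,d=ds,**j)
k,t,dt=grab('top'); np.savez('top1.npz',p=t,d=dt,**k)
cv2.imwrite('pics/c3.png',np.vstack([w,np.hstack([cv2.resize(s[170:350,230:450],(320,200)),cv2.resize(t[170:300,200:420],(320,200))])]))
E
```

```text
{'fx': 309.70691628693146, 'fy': 309.70691628693146, 'cx': 318.4229995736704, 'cy': 193.97670661820962, 'world_to_cam': array([[ 2.10989719e-01, -9.77488237e-01, -2.92920987e-04,
        -2.79772649e-01],
       [-9.40740997e-01, -2.03139245e-01,  2.71552619e-01,
         4.12463239e-01],
       [-2.65498994e-01, -5.70192480e-02, -9.62423550e-01,
         4.49046842e-01],
       [ 0.00000000e+00,  0.00000000e+00,  0.00000000e+00,
         1.00000000e+00]])}
```

View pics/c3.png

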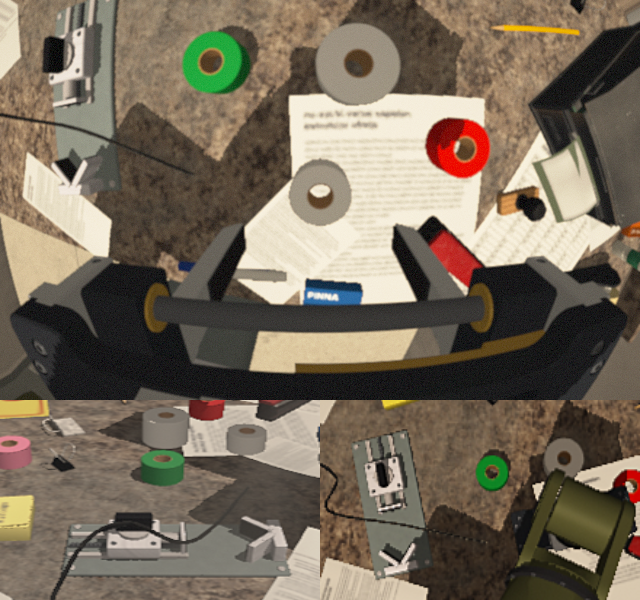

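With the arm's shadow now over it, the large white roll is grey too (wrist (357,63)). So the roll at wrist (320,192) is the shaded white small roll, and it's the target. Now I'll refine the roll position and see whether the cable has moved.

```bash
cat >> h.py <<'E'
def wcloud(i,d):
    "fisheye: depth along optical axis"
    v,u=np.mgrid[:400,:640]; x=(u-i['cx'])/i['fx'];y=(v-i['cy'])/i['fy']; th=np.hypot(x,y)+1e-9; k=np.tan(th)/th
    X=np.stack([x*k*d,y*k*d,d,np.ones_like(d)],-1)
    return (X@np.linalg.inv(i['world_to_cam']).T)[...,:3]
E
python3 - <<'E'
from h import *
z=np.load('wr1.npz'); C=wcloud(z,z['d'])*1000
for u0,v0,h,R in((320,192,40,40),(357,63,58,55)):
    c=C[max(v0-R,0):v0+R,u0-R:u0+R].reshape(-1,3); zt=np.median(c[(c[:,2]>h-6)&(c[:,2]<h+8)][:,2]); t=c[abs(c[:,2]-zt)<3]
    print(zt,len(t),cv2.minEnclosingCircle(t[:,:2].astype(np.float32)),cv2.fitEllipse(cv2.convexHull(t[:,:2].astype(np.float32))))
c=C.reshape(-1,3); q=c[(abs(c[:,0]-590)<40)&(abs(c[:,1]-144)<40)&(c[:,2]>62)&(c[:,2]<76)]; print('knob',len(q),q.mean(0),cv2.minAreaRect(q[:,:2].astype(np.float32)))
for n in('side0','side1'):
    s=np.load(n+'.npz'); D=cloud(s,s['d'])*1000; print([D[v,u].round(0).tolist() for u,v in((336,290),(357,297),(372,288),(381,277))])
print(ctrl.get_obs()['ee_pos'])
E
```

```text
39.89955184553429 2606 ((487.19989013671875, -182.30323791503906), 30.58372688293457) ((487.3343200683594, -182.70071411132812), (59.84254837036133, 60.59067916870117), 101.26564025878906)
57.889329432399464 4873 ((612.1986083984375, -188.26390075683594), 36.48392105102539) ((612.3447265625, -188.18597412109375), (71.85679626464844, 72.60420227050781), 22.146732330322266)
knob 375 [588.58194377 140.78587323  67.85173461] ((588.5808715820312, 143.36468505859375), (41.68769073486328, 16.50179672241211), 12.5139799118042)
[[550.0, 226.0, 111.0], [521.0, 221.0, 99.0], [508.0, 133.0, 45.0], [498.0, 78.0, 25.0]]
[[550.0, 226.0, 111.0], [521.0, 219.0, 98.0], [508.0, 132.0, 44.0], [498.0, 78.0, 25.0]]
[ 0.48908609 -0.18246044  0.16044175]
```

The wrist view puts the roll at (487.3,-182.5). The cable is static and crosses the back of the seat at about z=35, so before fetching the roll I'll test it: grip it near its free end at (491,43,19).

```bash
python3 -c "
from h import *
go(491,43,70,1.361)"
```

```text
t 1.45 at [ 489.1 -182.5  160.4] [ 3.141 -0.     0.21 ] shift [  48.8 -220.1   90.4] turn [ 0.     0.    -1.151]
```

arm_command --plan '[[[5, -22, 5, 0, 0, -0.14, -0.3], [10, -50, 15, 0, 0, -0.28, 0], [18, -85, 25, 0, 0, -0.42, 0], [25, -120, 40, 0, 0, -0.56, 0], [32, -150, 55, 0, 0, -0.7, 0], [38, -180, 65, 0, 0, -0.84, 0], [44, -205, 80, 0, 0, -0.98, 0], [48.8, -220, 90, 0, 0, -1.12, 0], [48.8, -220, 90, 0, 0, -1.151, 0], [48.8, -220, 113, 0, 0, -1.151, 0], [48.8, -220, 136, 0, 0, -1.151, 0], [48.8, -220, 136, 0, 0, -1.151, 0]]]'

```text
time_s: 2.65
ee_pos: [0.49, 0.0428, 0.0224]
eef_rot: [-3.138, 0.001, 1.36]
force: [-0.2, 0.8, -0.5]
grip_width: 0.0467
grip_force: 0.0
```

arm_command --plan '[[[0, 0, 0, 0, 0, 0, 1], [0, 0, 0, 0, 0, 0, 1], [0, 0, 0, 0, 0, 0, 1], [0, 0, 0, 0, 0, 0, 1], [0, 0, 0, 0, 0, 0, 1], [0, 0, 0, 0, 0, 0, 1]]]' --squeeze 10

```text
time_s: 3.25
ee_pos: [0.4914, 0.0439, 0.0244]
eef_rot: [3.141, -0.0, 1.362]
force: [-0.4, 0.0, -0.1]
grip_width: 0.0024
grip_force: 0.0
```

arm_command --plan '[[[0, 0, 0, 0, 0, 0, 1], [0, 0, 0, 0, 0, 0, 1], [0, 0, 0, 0, 0, 0, 1]]]'

```text
time_s: 3.55
ee_pos: [0.4913, 0.0439, 0.0242]
eef_rot: [-3.142, 0.0, 1.362]
force: [-0.9, -0.3, -0.3]
grip_width: 0.0004
grip_force: 0.0
```

```bash
python3 - <<'E'
from h import *
o=ctrl.get_obs(); print(o['grip_width'],o['grip_force'])
i,w,dw=grab('wrist'); np.savez('wr2.npz',p=w,d=dw,**i)
j,s,ds=grab('side'); np.savez('side2.npz',p=s,d=ds,**j)
D=cloud(j,ds)*1000; print([D[v,u].round(0).tolist() for u,v in((336,290),(357,297),(372,288),(381,277))])
cv2.imwrite('pics/c4.png',np.vstack([w,cv2.resize(s[200:310,270:446],(640,400))[:200*2]])[:600])
cv2.imwrite('pics/c4.png',np.hstack([w[:,100:540],cv2.resize(s[210:330,310:415],(350,400))]))
E
```

```text
0.00041474070574225427 0.0
[[550.0, 225.0, 111.0], [521.0, 218.0, 97.0], [508.0, 130.0, 42.0], [499.0, 74.0, 22.0]]
```

View pics/c4.png

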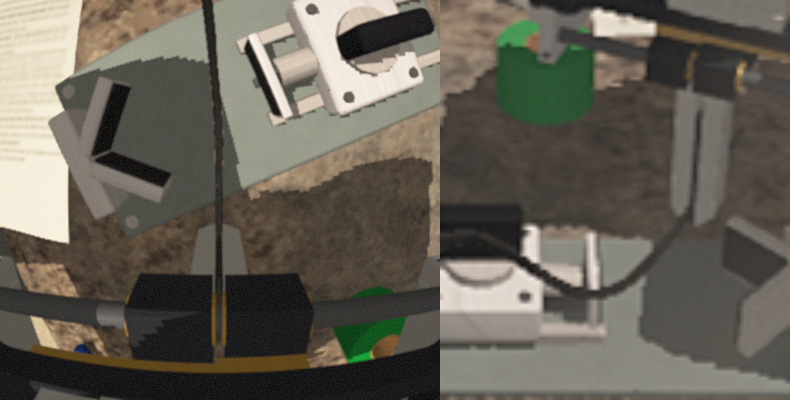

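The fingers shut fully (0.4 mm) with no grip force, right where the cable runs. I'll lift and check whether the cable follows.

arm_command --plan '[[[0, 0, -30, 0, 0, 0, 1], [0, 0, -60, 0, 0, 0, 1], [0, 0, -90, 0, 0, 0, 1], [0, 0, -90, 0, 0, 0, 1]]]'

```text
time_s: 4.05
ee_pos: [0.493, 0.0439, 0.1178]
eef_rot: [3.136, -0.001, 1.362]
force: [0.5, -0.2, -0.1]
grip_width: 0.0004
grip_force: 0.0
```

```bash
cat > cab.py <<'E'
from h import *
def cab(s):
    C=cloud(s,s['d'])*1000; out=[]
    for u in range(348,402,6):
        v=np.arange(225,302); d=s['d'][v,u]; k=[j for j in range(3,len(v)-3) if d[j]>0 and d[j]<min(d[j-3],d[j+3])-.012]
        if k: j=min(k,key=lambda j:d[j]-.5*(d[j-3]+d[j+3])); out.append((u,v[j],*C[v[j],u].round(0).astype(int)))
    return np.array(out).tolist()
E
python3 - <<'E'
from cab import *
j,s,ds=grab('side'); np.savez('side3.npz',p=s,d=ds,**j)
o=ctrl.get_obs(); print(o['ee_pos'],o['force'],o['grip_width'])
for n in '0123': print(n,cab(np.load(f'side{n}.npz')))
a,b=np.load('side0.npz')['p'],s
cv2.imwrite('pics/c5.png',np.hstack([cv2.resize(x[180:330,250:430],(400,333)) for x in (a,b)]))
E
```

```text
[0.49210696 0.04388669 0.11573066] [ 0.19946707 -0.48901445 -0.63370217] 0.00037945353648859327
0 [[348, 296, 532, 232, 109], [354, 297, 524, 226, 103], [360, 297, 518, 210, 90], [366, 294, 513, 176, 68], [372, 288, 508, 133, 45], [378, 281, 502, 93, 28], [384, 272, 495, 57, 21], [390, 264, 487, 25, 16]]
1 [[348, 296, 532, 230, 106], [354, 298, 524, 228, 103], [360, 296, 518, 207, 90], [366, 294, 513, 176, 68], [372, 288, 508, 132, 44], [378, 281, 502, 93, 28], [384, 272, 495, 61, 23], [390, 264, 487, 27, 17]]
2 [[348, 296, 532, 231, 108], [354, 297, 524, 226, 103], [360, 297, 518, 209, 90], [366, 294, 513, 178, 69], [372, 288, 508, 130, 42], [378, 281, 502, 94, 29]]
3 [[348, 296, 532, 230, 107], [354, 298, 524, 227, 103], [360, 297, 518, 209, 90], [366, 294, 513, 176, 68], [372, 288, 508, 130, 42], [378, 281, 502, 94, 29], [384, 273, 495, 63, 23], [390, 264, 487, 26, 16]]
```

View pics/c5.png

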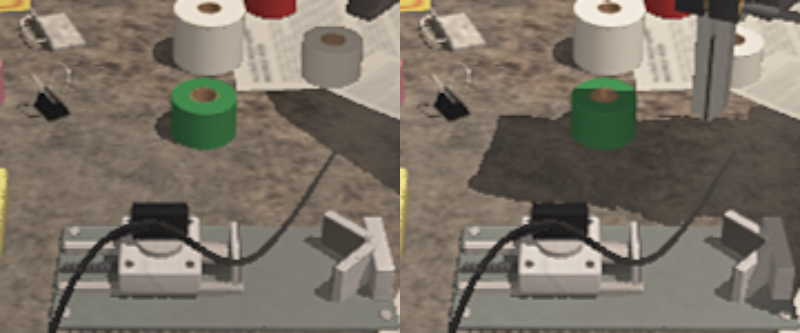

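The cable stays in exactly the same place: the fingers passed through it, so it gives no resistance. The small roll is now lit and clearly white. On to the roll.

```bash
python3 -c "
from h import *
go(487.3,-182.5,90,.211)"
```

```text
t 4.1 at [492.1  43.9 115.7] [ 3.138e+00 -1.000e-03  1.362e+00] shift [-222.5   42.2   25.7] turn [ 0.002 -0.003  1.151]
```

arm_command --plan '[[[-25, 5, 0, 0, 0, 0.14, -1], [-60, 11, 0, 0, 0, 0.28, -1], [-95, 18, 0, 0, 0, 0.42, -1], [-130, 24, 0, 0, 0, 0.56, -1], [-165, 31, 5, 0, 0, 0.7, -1], [-195, 37, 10, 0, 0, 0.84, -1], [-215, 41, 18, 0, 0, 0.98, -1], [-222.5, 42.2, 25, 0, 0, 1.12, -1], [-222.5, 42.2, 25, 0, 0, 1.151, -1], [-222.5, 42.2, 25, 0, 0, 1.151, -1]]]'

```text
time_s: 5.1
ee_pos: [0.4858, -0.1826, 0.0878]
eef_rot: [-3.14, 0.002, 0.21]
force: [-0.0, -0.2, 0.5]
grip_width: 0.077
grip_force: 0.0
```

```bash
python3 -c "
from h import *
i,w,dw=grab('wrist'); C=wcloud(i,dw)*1000
c=C.reshape(-1,3); c=c[np.linalg.norm(c[:,:2]-[487.3,-182.5],axis=1)<40]; t=c[abs(c[:,2]-40)<3]
print(len(t),cv2.fitEllipse(cv2.convexHull(t[:,:2].astype(np.float32))))
go(487.3,-182.5,25,.211)"
```

```text
4398 ((487.4265441894531, -182.4606475830078), (59.69670104980469, 60.3465690612793), 104.17711639404297)
t 5.15 at [ 486.  -182.4   88.2] [-3.141e+00  1.000e-03  2.120e-01] shift [ 1.3  0.4 63.2] turn [-0.001  0.001  0.001]
```

arm_command --plan '[[[1.3, 0.4, 10, 0, 0, 0, -1], [1.3, 0.4, 25, 0, 0, 0, -1], [1.3, 0.4, 45, 0, 0, 0, -1], [1.3, 0.4, 63, 0, 0, 0, -1], [1.3, 0.4, 63, 0, 0, 0, -1], [1.3, 0.4, 63, 0, 0, 0, 0.9], [1.3, 0.4, 63, 0, 0, 0, 0.9], [1.3, 0.4, 63, 0, 0, 0, 0.9], [1.3, 0.4, 63, 0, 0, 0, 0.9], [1.3, 0.4, 63, 0, 0, 0, 0.9], [1.3, 0.4, 63, 0, 0, 0, 0.9]]]' --squeeze 10

```text
time_s: 6.25
ee_pos: [0.488, -0.1827, 0.0267]
eef_rot: [3.141, -0.001, 0.211]
force: [-1.5, 1.2, 5.3]
grip_width: 0.0598
grip_force: 10.0
```

```bash
sed -i 's/O=np.array(\[554.6,136.5\])/O=np.array([552.8,135.3])/' h.py; python3 -c "
from h import *
go(495,0,100,.211)
print(ctrl.get_obs()['force'],fromclamp([60,0]),fromclamp([72,0]))"
```

```text
t 6.25 at [ 488.  -182.7   26.7] [ 3.141e+00 -1.000e-03  2.110e-01] shift [  45.1 -177.2  -73.4] turn [ 0.    -0.001 -0.   ]
[-1.5474551   1.22590807  5.32972496] [494.13300579 122.72288623] [482.39960695 120.20746347]
```

arm_command --plan '[[[0, 0, -20, 0, 0, 0, 0.9], [0, 0, -45, 0, 0, 0, 0.9], [5, -20, -74, 0, 0, 0, 0.9], [16, -62, -74, 0, 0, 0, 0.9], [27, -105, -74, 0, 0, 0, 0.9], [38, -147, -74, 0, 0, 0, 0.9], [45, -177, -74, 0, 0, 0, 0.9], [45, -177, -74, 0, 0, 0, 0.9], [45, -177, -74, 0, 0, 0, 0.9], [45, -177, -74, 0, 0, 0, 0.9]]]'

```text
time_s: 7.25
ee_pos: [0.4948, -0.001, 0.1002]
eef_rot: [3.141, 0.0, 0.21]
force: [0.5, -0.2, -0.4]
grip_width: 0.0599
grip_force: 10.0
```

```bash
python3 - <<'E'
from h import *
o=ctrl.get_obs(); print(o['ee_pos']*1000,o['grip_width'],o['grip_force'],o['force'])
i,w,dw=grab('wrist'); np.savez('wr4.npz',p=w,d=dw,**i); C=wcloud(i,dw)*1000
c=C.reshape(-1,3); q=w.reshape(-1,3).astype(int); P=toclamp(c)
# plate by height
m=(abs(P[:,0]-10)<150)&(abs(P[:,1])<75)&(c[:,2]>5.5)&(c[:,2]<11)&(q[:,2]-q[:,0]<25)
print('plate',m.sum(),P[m].min(0),P[m].max(0)); print(np.percentile(P[m],[.5,99.5],axis=0))
r=cv2.minAreaRect(P[m].astype(np.float32)); print(r)
k=(abs(P[:,0]+36)<45)&(abs(P[:,1])<45)
b=k&(c[:,2]>66)&(c[:,2]<74); print('knob',b.sum(),cv2.minAreaRect(P[b].astype(np.float32)))
b=k&(c[:,2]>33)&(c[:,2]<38.5)&(P[:,0]<-3); print('block',b.sum(),cv2.minAreaRect(P[b].astype(np.float32)))
v=(P[:,0]>75)&(P[:,0]<140)&(abs(P[:,1])<50)&(c[:,2]>37)&(c[:,2]<43); V=P[v]; print('V',len(V),V.min(0),V.max(0))
for y in range(-35,36,5):
    s=V[abs(V[:,1]-y)<1.5]; print(y,(s[:,0].min().round(1)) if len(s) else None,end=' ')
b=(P[:,0]>-5)&(P[:,0]<45)&(abs(P[:,1])<30)&(c[:,2]>30)&(c[:,2]<42); B=P[b]; print('\npad',b.sum(),np.histogram(B[:,0],bins=np.arange(-5,46,3)))
E
```

```text
[494.77663018  -0.96583925 100.22313737] 0.05993578093493109 9.999849200248718 [ 0.47788056 -0.19056682 -0.39797142]
plate 15850 [-110.38574453  -55.62801291] [154.38375115  54.57344919]
[[-101.58486159  -54.2221803 ]
 [ 131.29281159   53.50752139]]
((22.03436279296875, -0.5234260559082031), (110.1146469116211, 264.74664306640625), 89.95018768310547)
knob 929 ((-37.024139404296875, -0.446805477142334), (41.90894317626953, 13.786731719970703), 0.1933644413948059)
block 2753 ((-34.822792053222656, -0.6762542724609375), (64.55856323242188, 63.266761779785156), 89.6926040649414)
V 1586 [ 86.74554116 -34.86911956] [130.64096177  33.10971852]
-35 90.6 -30 88.0 -25 88.5 -20 93.4 -15 99.5 -10 102.8 -5 108.3 0 112.3 5 107.1 10 102.2 15 97.6 20 93.1 25 87.8 30 88.2 35 None 
pad 782 (array([ 52,  53,  49,  55,  54,  51,  58, 195, 180,   5,   0,   0,   0,
         0,   0,   9]), array([-5, -2,  1,  4,  7, 10, 13, 16, 19, 22, 25, 28, 31, 34, 37, 40, 43]))
```

```bash
python3 -c "
from h import *
go(*fromclamp([65,-.5]),100,.211);go(*fromclamp([65,-.5]),37,.211)"
```

```text
t 7.3 at [494.8  -1.1 100.2] [3.142 0.    0.21 ] shift [  20.1 -121.7    0.2] turn [ 0.     0.    -0.001]
t 7.3 at [494.8  -1.1 100.2] [3.142 0.    0.21 ] shift [  20.2 -121.8   63.2] turn [ 0.     0.    -0.001]
```

arm_command --plan '[[[5, -30, 0, 0, 0, 0, 0.9], [11, -65, 0, 0, 0, 0, 0.9], [17, -100, 0, 0, 0, 0, 0.9], [20, -121.7, 0, 0, 0, 0, 0.9], [20, -121.7, 0, 0, 0, 0, 0.9], [20, -121.7, 20, 0, 0, 0, 0.9], [20, -121.7, 40, 0, 0, 0, 0.9], [20, -121.7, 55, 0, 0, 0, 0.9], [20, -121.7, 63, 0, 0, 0, 0.9], [20, -121.7, 63, 0, 0, 0, 0.9], [20, -121.7, 63, 0, 0, 0, 0.9]]]'

```text
time_s: 8.4
ee_pos: [0.4893, 0.1225, 0.0378]
eef_rot: [3.142, -0.001, 0.21]
force: [-1.1, 0.8, -0.9]
grip_width: 0.0601
grip_force: 10.0
```

arm_command --plan '[[[0, 0, 1, 0, 0, 0, 0.9], [0, 0, 2, 0, 0, 0, 0.9], [0, 0, 2, 0, 0, 0, 0.9], [0, 0, 2, 0, 0, 0, 0.9]]]'

```text
time_s: 8.8
ee_pos: [0.4889, 0.1231, 0.0354]
eef_rot: [3.142, -0.0, 0.211]
force: [0.7, -0.3, -0.6]
grip_width: 0.0598
grip_force: 10.0
```

arm_command --plan '[[[-1, 0, 1, 0, 0, 0, 0.9], [-2, 0, 1, 0, 0, 0, 0.9], [-3, 0, 1, 0, 0, 0, 0.9], [-4, 0, 1, 0, 0, 0, 0.9], [-4.5, 0, 1, 0, 0, 0, 0.9], [-4.5, 0, 1, 0, 0, 0, 0.9], [-4.5, 0, 1, 0, 0, 0, 0.9]]]'

```text
time_s: 9.5
ee_pos: [0.4849, 0.1221, 0.0346]
eef_rot: [3.142, -0.001, 0.211]
force: [3.4, 0.5, 6.7]
grip_width: 0.0601
grip_force: 10.0
```

arm_command --plan '[[[-0.5, 0, 0, 0, 0, 0, 0.9], [-1, 0, 0, 0, 0, 0, 0.9], [-1, 0, 0, 0, 0, 0, 0.9]]]'

```text
time_s: 9.8
ee_pos: [0.484, 0.1219, 0.0346]
eef_rot: [3.142, -0.001, 0.211]
force: [3.8, 0.8, 5.3]
grip_width: 0.0598
grip_force: 10.0
```

arm_command --plan '[[[-0.5, 0, 0, 0, 0, 0, 0.9], [-1, 0, 0, 0, 0, 0, 0.9], [-1, 0, 0, 0, 0, 0, 0.9]]]'

```text
time_s: 10.1
ee_pos: [0.4833, 0.1218, 0.0347]
eef_rot: [3.142, -0.002, 0.211]
force: [6.6, 1.3, 3.8]
grip_width: 0.0599
grip_force: 10.0
```

arm_command --plan '[[[-0.5, 0, 0, 0, 0, 0, 0.9], [-0.5, 0, 0, 0, 0, 0, 0.9], [-0.5, 0, 0, 0, 0, 0, 0.9]]]'

```text
time_s: 10.4
ee_pos: [0.4831, 0.1217, 0.0347]
eef_rot: [3.142, -0.003, 0.21]
force: [6.9, 0.1, 1.6]
grip_width: 0.0597
grip_force: 10.0
```

```bash
python3 -c "
from h import *
for _ in range(3):
    o=ctrl.get_obs(); print(o['force'],toclamp(o['ee_pos']*1000),o['moment']); cams.camera('side')"
```

```text
[6.92782368 0.09457526 1.60804961] [70.96470247 -1.29971148] [ 0.26798187 -1.56629085 -0.12182451]
[8.44526858 1.33988378 1.44894359] [70.93523724 -1.28847975] [ 0.26749838 -1.53713979 -0.15359444]
[8.75497182 1.15640979 2.06732943] [70.96463168 -1.31591194] [ 0.28379551 -1.56470218 -0.18541839]
```

arm_command --plan '[[[0, 0, 0, 0, 0, 0, -0.7], [0, 0, 0, 0, 0, 0, -0.8], [0, 0, 0, 0, 0, 0, -0.8], [0, 0, 0, 0, 0, 0, -0.8]]]'

```text
time_s: 10.95
ee_pos: [0.4817, 0.1215, 0.034]
eef_rot: [-3.142, 0.001, 0.211]
force: [0.5, 0.4, -0.5]
grip_width: 0.084
grip_force: 0.0
```

arm_command --plan '[[[0, 0, -10, 0, 0, 0, -0.8], [0, 0, -35, 0, 0, 0, -0.8], [0, 0, -65, 0, 0, 0, -0.8], [0, 0, -95, 0, 0, 0, -0.8], [0, 0, -95, 0, 0, 0, -0.8], [0, 0, -95, 0, 0, 0, -0.8]]]'

```text
time_s: 11.55
ee_pos: [0.4821, 0.1216, 0.1299]
eef_rot: [3.142, -0.001, 0.211]
force: [-0.3, 0.2, -0.3]
grip_width: 0.0843
grip_force: 0.0
```

```bash
python3 - <<'E'
from h import *
o=ctrl.get_obs(); print(o['time_s'],o['ee_pos']*1000,o['grip_width'],o['force'],o['moment'])
i,w,dw=grab('wrist'); C=wcloud(i,dw)*1000
cv2.imwrite('pics/c6.png',w)
c=C.reshape(-1,3); P=toclamp(c); m=(np.hypot(P[:,0]-72,P[:,1])<42)
print(np.histogram(c[m,2],bins=range(0,60,4)))
t=c[m&(abs(c[:,2]-48)<2.5)]; e=cv2.fitEllipse(cv2.convexHull(toclamp(t).astype(np.float32))); print(len(t),e,np.median(t[:,2]))
A=np.c_[t[:,:2]-t[:,:2].mean(0),np.ones(len(t))]; print('tilt',np.linalg.lstsq(A,t[:,2],rcond=None)[0])
b=(abs(P[:,0]+36)<45)&(abs(P[:,1])<45)&(c[:,2]>66)&(c[:,2]<74); print('knob',b.sum(),cv2.minAreaRect(P[b].astype(np.float32)))
E
```

```text
11.55 [482.07423114 121.58213642 129.89308492] 0.08425871078816187 [-0.27744843  0.22019426 -0.3438569 ] [-0.02899338 -0.02960972 -0.00245036]
(array([   0,  910,  926,   83,   59,  102,  143,  148,  120,  534,  347,
       1959, 1515,   19]), array([ 0,  4,  8, 12, 16, 20, 24, 28, 32, 36, 40, 44, 48, 52, 56]))
3408 ((70.07530975341797, -2.17724347114563), (58.976844787597656, 64.5525894165039), 112.51750183105469) 47.88883681663557
tilt [-7.06591308e-04  2.99742586e-04  4.78831088e+01]
knob 1008 ((-36.76667022705078, -1.161797046661377), (41.93635940551758, 12.78816032409668), 0.41682693362236023)
```

View pics/c6.png

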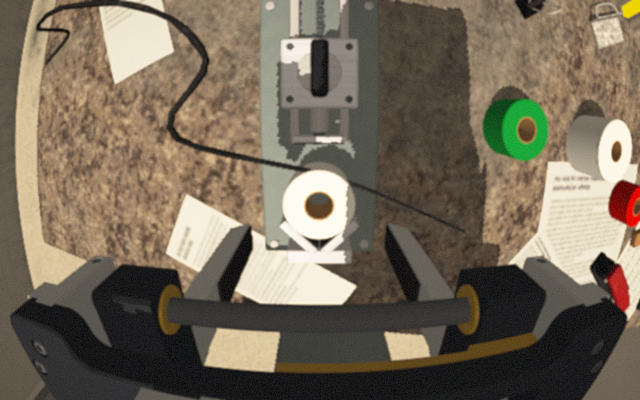

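The roll stands flat in the V, wrist (318,205), and has been let go. Now I'll go to the knob, turning the hand half a turn so there's room for over 3.4 rad clockwise on the last joint.

```bash
python3 -c "
from h import *
p=fromclamp([-36.7,-1.0]);print(p)
go(*p,130,.211)"
```

```text
[588.47502623 143.9707845 ]
t 11.6 at [481.7 121.5 129. ] [-3.142  0.     0.211] shift [109.1   0.4  -1. ] turn [-0.  0. -0.]
```

arm_command --plan '[[[20, 0, -5, 0, 0, -0.14, -0.8], [45, 0, -5, 0, 0, -0.28, -0.5], [70, 0, -5, 0, 0, -0.42, 0], [95, 0, -5, 0, 0, -0.56, 0.2], [109, 0.4, -5, 0, 0, -0.7, 0.2], [109, 0.4, -5, 0, 0, -0.84, 0.2], [109, 0.4, -5, 0, 0, -0.98, 0.2], [109, 0.4, -5, 0, 0, -1.12, 0.2], [109, 0.4, -5, 0, 0, -1.26, 0.2], [109, 0.4, -5, 0, 0, -1.4, 0.2], [109, 0.4, -5, 0, 0, -1.54, 0.2], [109, 0.4, -5, 0, 0, -1.6, 0.2]]]'

```text
time_s: 12.8
ee_pos: [0.5881, 0.1439, 0.1328]
eef_rot: [-3.139, -0.0, 1.816]
force: [0.2, -0.1, 0.0]
grip_width: 0.0378
grip_force: 0.0
```

arm_command --plan '[[[0, 0, 0, 0, 0, -0.14, 0.2], [0, 0, 0, 0, 0, -0.28, 0.2], [0, 0, 0, 0, 0, -0.42, 0.2], [0, 0, 0, 0, 0, -0.56, 0.2], [0, 0, 0, 0, 0, -0.7, 0.2], [0, 0, 0, 0, 0, -0.84, 0.2], [0, 0, 0, 0, 0, -0.98, 0.2], [0, 0, 0, 0, 0, -1.12, 0.2], [0, 0, 0, 0, 0, -1.26, 0.2], [0, 0, 0, 0, 0, -1.4, 0.2], [0, 0, 0, 0, 0, -1.54, 0.2], [0, 0, 0, 0, 0, -1.54, 0.2]]]'

```text
time_s: 14.0
ee_pos: [0.5882, 0.1439, 0.1329]
eef_rot: [3.142, -0.002, -2.93]
force: [-0.3, 0.5, -0.5]
grip_width: 0.0376
grip_force: 0.0
```

```bash
python3 - <<'E'
from h import *
o=ctrl.get_obs(); print(o['qpos'],o['grip_width'])
i,w,dw=grab('wrist'); c=wcloud(i,dw).reshape(-1,3)*1000; P=toclamp(c)
b=(abs(P[:,0]+36)<35)&(abs(P[:,1])<35)&(c[:,2]>66)&(c[:,2]<74); print('knob',b.sum(),cv2.minAreaRect(P[b].astype(np.float32)))
go(*fromclamp([-36.7,-1.0]),64,.211+np.pi)
t=c[(np.hypot(P[:,0]-72,P[:,1])<34)&(abs(c[:,2]-48)<2.5)]; print(len(t),cv2.minEnclosingCircle(toclamp(t).astype(np.float32)))
E
```

```text
[ 1.79413427e-01  5.07657277e-01  1.45105507e+00  2.26963525e-06
  1.18510452e+00 -1.60288763e+00] 0.0375621690648421
knob 854 ((-36.46393585205078, -0.8374934196472168), (41.905033111572266, 12.675257682800293), 0.46458807587623596)
t 14.05 at [588.3 143.9 133.1] [ 3.142e+00 -2.000e-03 -2.935e+00] shift [-0.3  0.  69.1] turn [ 0.    -0.002 -0.005]
3816 ((70.42327880859375, -2.3158986568450928), 31.628337860107422)
```

arm_command --plan '[[[0, 0, 20, 0, 0, 0, 0.2], [0, 0, 42, 0, 0, 0, 0.2], [0, 0, 60, 0, 0, 0, 0.2], [0, 0, 69, 0, 0, 0, 0.2], [0, 0, 69, 0, 0, 0, 0.2], [0, 0, 69, 0, 0, 0, 1], [0, 0, 69, 0, 0, 0, 1], [0, 0, 69, 0, 0, 0, 1], [0, 0, 69, 0, 0, 0, 1], [0, 0, 69, 0, 0, 0, 1]]]' --squeeze 40

```text
time_s: 15.05
ee_pos: [0.589, 0.144, 0.0659]
eef_rot: [-3.142, 0.001, -2.933]
force: [-1.0, -0.6, 4.8]
grip_width: 0.013
grip_force: 40.0
```

```bash
python3 -c "
from h import *
o=ctrl.get_obs(); print(o['ee_pos']*1000,toclamp(o['ee_pos']*1000),o['eef_rot'],o['grip_width'],o['grip_force'],o['force'],o['moment'])"
```

```text
[588.99643181 143.98146958  65.91882767] [-37.21206144  -0.9011514 ] [-3.14152754e+00  1.04114297e-03 -2.93251822e+00] 0.01302667002982471 40.00134766101837 [-1.01916568 -0.60614293  4.77738045] [-0.01820737  0.04989955  0.01462275]
```

arm_command --plan '[[[0.8, 0, 0, 0, 0, 0.1, 1], [1.6, 0, 0, 0, 0, 0.2, 1], [2.4, 0, 0, 0, 0, 0.3, 1], [3.2, 0, 0, 0, 0, 0.4, 1], [4.0, 0, 0, 0, 0, 0.5, 1], [4.8, 0, 0, 0, 0, 0.6, 1], [5.6, 0, 0, 0, 0, 0.7, 1], [6.4, 0, 0, 0, 0, 0.8, 1], [7.2, 0, 0, 0, 0, 0.9, 1], [8.0, 0, 0, 0, 0, 1.0, 1], [8.0, 0, 0, 0, 0, 1.0, 1]]]'

```text
time_s: 16.15
ee_pos: [0.5812, 0.1427, 0.0659]
eef_rot: [3.14, 0.0, 2.349]
force: [1.1, 1.8, 5.0]
grip_width: 0.0129
grip_force: 40.0
```

```bash
cat > st.py <<'E'
from h import *
F=[];M=[];E=[];Y=[];G=0
for k in range(4):
    o=ctrl.get_obs(); F.append(o['force']);M.append(o['moment']);E.append(o['ee_pos']*1000);Y.append(o['eef_rot'][2])
    if k<3: cams.camera('side')
th=-2.9325-np.mean(Y); print('t',round(o['time_s'],2),'theta',round(th,3),'exp x',round(-37.2+8*th,2),'clamp',toclamp(np.mean(E,0)).round(2),'z',np.mean(E,0)[2].round(1),'Fclamp',(np.mean(F,0)[:2]@RC).round(2),np.mean(F,0)[2].round(2),'Mz',np.array(M)[:,2].round(3),np.mean(M,0).round(3),'g',round(o['grip_width'],4),round(o['grip_force'],1))
T=th; print('shift per mm of clamp x: tool x %.3f y %.3f'%(np.cos(T),-np.sin(T)))
E
python3 st.py
```

```text
t 16.3 theta -5.285 exp x -79.48 clamp [-29.35  -1.19] z 65.9 Fclamp [-1.09 -2.1 ] 5.59 Mz [-0.176 -0.231 -0.202 -0.173] [ 0.457 -0.178 -0.196] g 0.0125 40.0
shift per mm of clamp x: tool x 0.542 y -0.841
```

```bash
sed -i 's/^th=-2.9325-np.mean(Y)/th=(-2.9325-np.mean(np.unwrap(Y)))%(2*np.pi)/' st.py; python3 -c "
import numpy as np
print(np.cos(.998)*8*.8,-np.sin(.998)*8*.8)"
```

```text
3.4686986631138748 -5.378487667040989
```

arm_command --plan '[[[0.43, -0.67, 0, 0, 0, 0.1, 1], [0.87, -1.34, 0, 0, 0, 0.2, 1], [1.3, -2.02, 0, 0, 0, 0.3, 1], [1.73, -2.69, 0, 0, 0, 0.4, 1], [2.17, -3.36, 0, 0, 0, 0.5, 1], [2.6, -4.03, 0, 0, 0, 0.6, 1], [3.03, -4.71, 0, 0, 0, 0.7, 1], [3.47, -5.38, 0, 0, 0, 0.8, 1], [3.47, -5.38, 0, 0, 0, 0.8, 1]]]'

```text
time_s: 17.2
ee_pos: [0.5753, 0.1413, 0.0659]
eef_rot: [3.14, -0.001, 1.552]
force: [3.7, 4.0, 5.4]
grip_width: 0.0124
grip_force: 40.0
```

```bash
python3 st.py
```

```text
t 17.35 theta 1.796 exp x -22.83 clamp [-23.22  -1.2 ] z 65.9 Fclamp [-3.9 -3. ] 5.77 Mz [-0.115 -0.165 -0.217 -0.193] [ 0.695 -0.715 -0.172] g 0.013 40.0
shift per mm of clamp x: tool x -0.223 y -0.975
```

arm_command --plan '[[[-0.09, -0.39, 0, 0, 0, 0.05, 1], [-0.18, -0.78, 0, 0, 0, 0.1, 1]]]'

```text
time_s: 17.55
ee_pos: [0.5746, 0.1412, 0.0659]
eef_rot: [3.14, -0.001, 1.455]
force: [4.3, 3.5, 4.2]
grip_width: 0.0127
grip_force: 40.0
```

```bash
python3 st.py
```

```text
t 17.7 theta 1.897 exp x -22.03 clamp [-22.5   -1.19] z 65.9 Fclamp [-4.89 -2.89] 4.92 Mz [ 0.18   0.105  0.003 -0.039] [ 0.724 -0.844  0.062] g 0.0132 40.0
shift per mm of clamp x: tool x -0.320 y -0.947
```

arm_command --plan '[[[-0.13, -0.38, 0, 0, 0, 0.05, 1], [-0.26, -0.76, 0, 0, 0, 0.1, 1]]]'

```text
time_s: 17.9
ee_pos: [0.5738, 0.141, 0.0659]
eef_rot: [3.14, -0.001, 1.354]
force: [4.6, 3.7, 5.2]
grip_width: 0.0129
grip_force: 40.0
```

```bash
python3 st.py
```

```text
t 18.05 theta 1.997 exp x -21.23 clamp [-21.72  -1.18] z 65.9 Fclamp [-5.12 -3.02] 4.76 Mz [0.177 0.144 0.027 0.006] [ 0.707 -0.876  0.089] g 0.0126 40.0
shift per mm of clamp x: tool x -0.413 y -0.911
```

arm_command --plan '[[[-0.17, -0.36, 0, 0, 0, 0.05, 1], [-0.33, -0.73, 0, 0, 0, 0.1, 1]]]'

```text
time_s: 18.25
ee_pos: [0.5731, 0.1408, 0.0659]
eef_rot: [3.14, -0.001, 1.254]
force: [5.1, 3.5, 3.8]
grip_width: 0.0124
grip_force: 40.0
```

```bash
python3 st.py
```

```text
t 18.4 theta 2.097 exp x -20.43 clamp [-20.95  -1.15] z 65.9 Fclamp [-5.04 -2.73] 4.67 Mz [0.224 0.08  0.004 0.002] [ 0.692 -0.936  0.077] g 0.0127 40.0
shift per mm of clamp x: tool x -0.502 y -0.865
```

arm_command --plan '[[[-0.2, -0.35, 0, 0, 0, 0.05, 1], [-0.4, -0.69, 0, 0, 0, 0.1, 1]]]'

```text
time_s: 18.6
ee_pos: [0.5723, 0.1406, 0.0659]
eef_rot: [3.14, -0.002, 1.154]
force: [4.8, 4.0, 4.6]
grip_width: 0.0124
grip_force: 40.0
```

```bash
python3 st.py; python3 - <<'E'
from h import *
i,w,dw=grab('wrist'); cv2.imwrite('pics/c7.png',w); np.savez('wr7.npz',p=w,d=dw,**i)
c=wcloud(i,dw).reshape(-1,3)*1000; P=toclamp(c)
t=c[(np.hypot(P[:,0]-72,P[:,1])<34)&(abs(c[:,2]-48)<2.5)]; T=toclamp(t); print('roll',len(t),T.min(0),T.max(0))
b=(P[:,0]>-10)&(P[:,0]<60)&(abs(P[:,1])<15)&(c[:,2]>34)&(c[:,2]<40.5); print(np.histogram(P[b,0],bins=np.arange(0,61,2)))
E
```

```text
t 18.75 theta 2.197 exp x -19.63 clamp [-20.18  -1.12] z 65.9 Fclamp [-5.19 -2.55] 4.46 Mz [ 0.167  0.071  0.02  -0.01 ] [ 0.688 -0.933  0.062] g 0.0127 40.0
shift per mm of clamp x: tool x -0.586 y -0.810
roll 949 [ 40.81430997 -31.45519873] [92.64528172 -9.7949124 ]
(array([17, 27, 28, 35, 26,  5,  3,  5,  5,  6,  6,  3,  7,  7,  6,  0, 66,
       49, 35, 21,  4, 31,  4,  0,  0,  0,  0,  0,  0,  0]), array([ 0,  2,  4,  6,  8, 10, 12, 14, 16, 18, 20, 22, 24, 26, 28, 30, 32,
       34, 36, 38, 40, 42, 44, 46, 48, 50, 52, 54, 56, 58, 60]))
```

```bash
cat > pad.py <<'E'
from h import *
def pad(i,d,x0):
    c=wcloud(i,d).reshape(-1,3)*1000; P=toclamp(c)
    b=(abs(P[:,0]-x0-57)<9)&(abs(P[:,1]+1)<21)&(c[:,2]>36)&(c[:,2]<40.5); q=P[b,0]
    return len(q),np.percentile(q,[5,25,50,75,95]).round(1) if len(q) else None, (np.percentile(q,[5,50,95])-x0).round(1) if len(q) else None
if __name__=='__main__':
    z=np.load('wr4.npz'); print(pad(z,z['d'],-36.7))
    z=np.load('wr7.npz'); print(pad(z,z['d'],-36.7+8*2.197))
    c=wcloud(z,z['d'])*1000; P=toclamp(c)
    for y in(-18,-14,-10,-6,6,10,14,18):
        b=(abs(P[...,1]-y)<1)&(P[...,0]>25)&(P[...,0]<60); r=np.c_[P[b][:,0],c[b][:,2]]; r=r[np.argsort(r[:,0])]; print(y,len(r),r.round(0).astype(int).tolist()[::max(1,len(r)//14)])
E
python3 pad.py
```

```text
(375, array([15.7, 17. , 18.6, 20.3, 21.7]), array([52.4, 55.3, 58.4]))
(236, array([33. , 34. , 35.7, 37.4, 42.3]), array([52.2, 54.8, 61.4]))
-18 163 [[25, 8], [30, 7], [33, 17], [33, 20], [33, 25], [34, 35], [34, 8], [36, 38], [38, 38], [39, 48], [46, 45], [47, 31], [47, 46], [48, 48], [58, 48]]
-14 124 [[25, 9], [28, 7], [31, 9], [33, 20], [33, 35], [33, 34], [34, 29], [34, 39], [34, 27], [35, 38], [36, 37], [38, 38], [40, 44], [42, 47], [44, 36], [45, 33]]
-10 118 [[25, 9], [28, 8], [29, 28], [31, 10], [33, 28], [33, 37], [33, 7], [33, 18], [34, 19], [34, 37], [35, 37], [37, 38], [40, 44], [42, 34], [43, 32]]
-6 108 [[25, 8], [26, 8], [27, 32], [28, 8], [29, 32], [30, 32], [32, 29], [33, 8], [33, 33], [33, 26], [34, 31], [34, 38], [36, 8], [37, 7], [42, 36], [42, 32]]
6 9 [[26, 31], [27, 30], [28, 30], [33, 26], [33, 27], [33, 29], [34, 30], [34, 29], [34, 27]]
10 12 [[33, 18], [33, 24], [33, 22], [33, 18], [33, 22], [33, 19], [33, 20], [33, 19], [34, 23], [34, 21], [34, 21], [34, 23]]
14 12 [[32, 8], [33, 7], [33, 8], [33, 16], [34, 16], [34, 16], [34, 8], [34, 15], [34, 9], [35, 9], [36, 7], [36, 7]]
18 1 [[36, 8]]
```

```bash
cat > fm.py <<'E'
from h import *
o=ctrl.get_obs(); mz=o['moment'][2]; th=(-2.9325-o['eef_rot'][2])%(2*np.pi); x0=-36.7+8*th; f=[];e=[];r=[]
for k in range(3):
    i,w,d=grab('wrist'); c=wcloud(i,d).reshape(-1,3)*1000; P=toclamp(c); x,y,z=P[:,0],P[:,1],c[:,2]
    q=x[(abs(y+1)<22)&(z>16)&(z<36)&(abs(x-x0-52)<9)]; h,b=np.histogram(q,bins=np.arange(x0+43,x0+61,.5)); m=b[h.argmax()]+.25
    for _ in range(5): m=np.median(q[abs(q-m)<1.2])
    f.append(m); e.append(np.sort(x[(abs(y)<31)&(z>34.3)&(z<38)&(abs(x-x0-30)<3)])[-8:].mean())
    s=(abs(y+12)<12)&(z>14)&(z<46)&(abs(x-45)<8); rr=np.hypot(x[s]-72,y[s]+1); r.append(np.median(rr[abs(rr-30)<2]))
o=ctrl.get_obs()
print('t',round(o['time_s'],2),'th',th.round(3),'mz',mz.round(3),o['moment'][2].round(3),'face',np.round(f,2),'face-x0',round(np.mean(f)-x0,2),'blk-x0',round(np.mean(e)-x0,2),'rollR',np.round(r,2),'F',(o['force'][:2]@RC).round(1))
E
python3 fm.py
```

```text
t 18.95 th 2.195 mz -0.045 -0.006 face [33.29 33.31 33.33] face-x0 52.45 blk-x0 30.43 rollR [30.55 30.54 30.55] F [-4.6 -1.9]
```

arm_command --plan '[[[-0.24, -0.33, 0, 0, 0, 0.05, 1], [-0.47, -0.65, 0, 0, 0, 0.1, 1]]]'

```text
time_s: 19.15
ee_pos: [0.5715, 0.1404, 0.0659]
eef_rot: [3.14, -0.002, 1.054]
force: [4.6, 2.3, 4.7]
grip_width: 0.0127
grip_force: 40.0
```

```bash
python3 fm.py
```

```text
t 19.3 th 2.296 mz 0.106 -0.014 face [34.06 34.11 34.11] face-x0 52.42 blk-x0 28.78 rollR [30.57 30.62 30.58] F [-5.  -2.2]
```

arm_command --plan '[[[-0.27, -0.3, 0, 0, 0, 0.05, 1], [-0.53, -0.6, 0, 0, 0, 0.1, 1]]]'

```text
time_s: 19.5
ee_pos: [0.5708, 0.1403, 0.0659]
eef_rot: [3.14, -0.002, 0.954]
force: [5.1, 2.8, 3.9]
grip_width: 0.0128
grip_force: 40.0
```

```bash
python3 fm.py
```

```text
t 19.65 th 2.396 mz 0.122 -0.039 face [34.87 34.87 34.94] face-x0 52.42 blk-x0 28.59 rollR [30.63 30.63 30.61] F [-5.1 -1.9]
```

arm_command --plan '[[[-0.3, -0.27, 0, 0, 0, 0.05, 1], [-0.59, -0.54, 0, 0, 0, 0.1, 1]]]'

```text
time_s: 19.85
ee_pos: [0.5701, 0.1401, 0.0659]
eef_rot: [3.14, -0.002, 0.854]
force: [5.3, 3.4, 3.7]
grip_width: 0.013
grip_force: 40.0
```

```bash
python3 fm.py
```

```text
t 20.0 th 2.496 mz 0.185 -0.021 face [35.53 35.57 35.58] face-x0 52.29 blk-x0 28.49 rollR [30.5  30.6  30.42] F [-5.8 -2.3]
```

arm_command --plan '[[[-0.32, -0.24, 0, 0, 0, 0.05, 1], [-0.64, -0.48, 0, 0, 0, 0.1, 1]]]'

```text
time_s: 20.2
ee_pos: [0.5693, 0.1399, 0.0659]
eef_rot: [3.14, -0.002, 0.754]
force: [5.3, 3.3, 4.4]
grip_width: 0.0123
grip_force: 40.0
```

```bash
python3 fm.py
```

```text
return _methods._mean(a, axis=axis, dtype=dtype,
  ret = ret.dtype.type(ret / rcount)
```

arm_command --plan '[[[-0.35, -0.21, 0, 0, 0, 0.05, 1], [-0.69, -0.41, 0, 0, 0, 0.1, 1]]]'

```text
time_s: 20.55
ee_pos: [0.5685, 0.1397, 0.0659]
eef_rot: [3.14, -0.002, 0.654]
force: [5.9, 2.8, 4.2]
grip_width: 0.0127
grip_force: 40.0
```

```bash
python3 fm.py
```

```text
return _methods._mean(a, axis=axis, dtype=dtype,
  ret = ret.dtype.type(ret / rcount)
```

arm_command --plan '[[[-0.46, -0.22, 0, 0, 0, 0.063, 1], [-0.92, -0.43, 0, 0, 0, 0.127, 1], [-1.38, -0.65, 0, 0, 0, 0.19, 1]]]'

```text
time_s: 21.0
ee_pos: [0.5671, 0.1393, 0.0659]
eef_rot: [3.141, -0.003, 0.464]
force: [6.7, 2.5, 2.6]
grip_width: 0.0128
grip_force: 40.0
```

```bash
python3 -W ignore fm.py
```

```text
t 21.15 th 2.887 mz 0.207 -0.033 face [35.88 35.88 35.92] face-x0 49.5 blk-x0 28.58 rollR [nan nan nan] F [-6.4 -1.1]
```

arm_command --plan '[[[-0.15, -0.04, 0, 0, 0, 0.02, 1], [-0.15, -0.04, 0, 0, 0, 0.02, 1], [-0.15, -0.04, 0, 0, 0, 0.02, 1]]]'

```text
time_s: 21.45
ee_pos: [0.567, 0.1393, 0.0659]
eef_rot: [3.141, -0.003, 0.446]
force: [7.0, 2.5, 3.2]
grip_width: 0.0126
grip_force: 40.0
```

```bash
python3 -W ignore fm.py
```

```text
t 21.6 th 2.904 mz 0.108 0.077 face [35.93 35.91 35.96] face-x0 49.4 blk-x0 28.15 rollR [nan nan nan] F [-7.3 -1. ]
```

arm_command --plan '[[[0, 0, 0, 0, 0, 0, 0.4], [0, 0, 0, 0, 0, 0, 0.4], [0, 0, 0, 0, 0, 0, 0.4], [0, 0, 0, 0, 0, 0, 0.4], [0, 0, -5, 0, 0, 0, 0.4], [0, 0, -25, 0, 0, 0, 0.4], [0, 0, -50, 0, 0, 0, 0.4], [0, 0, -75, 0, 0, 0, 0.4], [0, 0, -90, 0, 0, 0, 0.4], [0, 0, -90, 0, 0, 0, 0.4]]]'

```text
time_s: 22.6
ee_pos: [0.5667, 0.1393, 0.1577]
eef_rot: [3.141, -0.004, 0.441]
force: [0.5, -0.1, 0.1]
grip_width: 0.0283
grip_force: 0.0
```

```bash
python3 -W ignore fm.py; python3 - <<'E'
from h import *
i,w,d=grab('wrist'); np.savez('wr9.npz',p=w,d=d,**i); c=wcloud(i,d).reshape(-1,3)*1000; P=toclamp(c)
b=(abs(P[:,0]+14)<35)&(abs(P[:,1])<35)&(c[:,2]>66)&(c[:,2]<74); print('knob',b.sum(),cv2.minAreaRect(P[b].astype(np.float32)))
t=c[(np.hypot(P[:,0]-72,P[:,1])<40)&(abs(c[:,2]-48)<2.5)]; T=toclamp(t); print('roll',len(t),T.min(0),T.max(0),np.median(t[:,2]))
b=(P[:,0]>0)&(P[:,0]<60)&(abs(P[:,1])<20)&(c[:,2]>36)&(c[:,2]<40); print('padtop',np.histogram(P[b,0],bins=np.arange(30,50,1)))
j,s,ds=grab('side')
cv2.imwrite('pics/c9.png',np.vstack([w,np.hstack([cv2.resize(s[210:340,250:450],(320,200)),cv2.resize(s[100:300,230:550],(320,200))])]))
E
```

```text
t 22.75 th 2.91 mz 0.012 0.049 face [35.83 35.87 35.86] face-x0 49.28 blk-x0 30.0 rollR [30.18 30.18 30.18] F [-0.3 -0.1]
knob 701 ((-14.387248992919922, -1.32098388671875), (41.30254364013672, 11.987639427185059), 13.270469665527344)
roll 1253 [ 41.37765535 -10.26384211] [101.49067426  28.51418456] 47.99999103590341
padtop (array([ 0,  0,  0,  0,  1, 23, 38, 27, 28, 30, 16, 25, 21,  5,  3,  2,  1,
        4,  2]), array([30, 31, 32, 33, 34, 35, 36, 37, 38, 39, 40, 41, 42, 43, 44, 45, 46,
       47, 48, 49]))
```

View pics/c9.png

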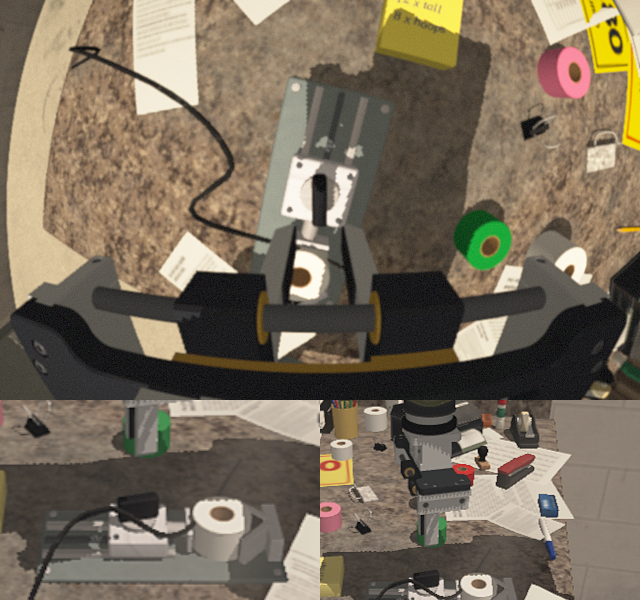

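The roll (wrist (303,278)) stands upright in the V with the pad against it, and the knob bar sits at 13.3°, matching 2.9 rad of turn. Pad compression works out at 10.7–11.7 N, and the gripper is clear. Handing in.

```bash
python3 -c "
from station import ctrl
print(ctrl.hand_in())"
```

```text
the job is handed in; nothing more can be done
None
```

The small roll stands in the V, clamped by the sprung pad at an estimated 11 N (10.7–11.7 N, worked out from pad travel and knob angle); the larger roll wasn't touched, and the job was handed in at about 23 s of the 72 s with the gripper clear.

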